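# Undo a drone's handed propeller nuts

### The job

Slacken both propeller wing nuts on the front arm of the drone, each by at least a sixth of a turn (60 degrees) of its threaded core, and let go of them. One of the two has a left-hand thread and the other an ordinary one, and it cannot be seen which: try each gently in either direction, and when a nut only springs back against your hand turn it the other way, as twisting a wing more than 17 degrees against its tight core tears the rubber bush inside. Leave everything else on the table and on the drone where it is.

Things in the scene. Friction and masses are not known exactly. Their poses are not given: they have to be found in the camera images.
- drone: grey and black drone, fixed on the table: black front arm 58 x 320 mm, top 75 mm above the table, with a motor, propeller and wing nut near each end; a hull with a flat deck (top 74 mm) runs 200 mm along +x to a rear arm with two bare motors. Origin at table height under the middle of the front arm; nut a at y = +105 mm, b at -105 mm
- nut_a (a point): centre of wing nut a, on its turning axis, at the +y end of the drone's front arm, 135 mm above the table: a plain flat-sided upright aluminium wing 38 mm long (x axis), 14 mm thick (y axis), 32 mm tall (z up; 15 mm above this point, 17 below). Below it: round foot 26 x 8 mm, black 28 mm propeller hub with two thin blades, tops 24 mm and more below this point. Clear all round above.
- nut_b (a point): centre of wing nut b, on its turning axis, at the -y end of the drone's front arm, 135 mm above the table: a plain flat-sided upright aluminium wing 38 mm long (x axis), 14 mm thick (y axis), 32 mm tall (z up; 15 mm above this point, 17 below). Below it: round foot 26 x 8 mm, black 28 mm propeller hub with two thin blades, tops 24 mm and more below this point. Clear all round above.
- thread_a (a joint): turn (rad) of nut a's threaded core, 0 as found (tight), + anticlockwise from above. It goes only the loosening way (+ ordinary thread, - left-hand) against a steady 0.12 N m, to a stop at 1.9, and stays where left; the tightening way it stops hard within 0.08. The wing's whole turn is this plus its twist.
- thread_b (a joint): turn (rad) of nut b's threaded core, 0 as found (tight), + anticlockwise from above. It goes only the loosening way (+ ordinary thread, - left-hand) against a steady 0.12 N m, to a stop at 1.9, and stays where left; the tightening way it stops hard within 0.08. The wing's whole turn is this plus its twist.
- cap_a (a joint): twist (rad) of nut a's wing on its core, + anticlockwise from above, 0 when let go: a rubber bush of 1.2 N m per rad. It is about 0.1 while the thread turns and keeps growing when the thread is hard tight. The bush tears at 0.30 (17 degrees, 0.36 N m).
- cap_b (a joint): twist (rad) of nut b's wing on its core, + anticlockwise from above, 0 when let go: a rubber bush of 1.2 N m per rad. It is about 0.1 while the thread turns and keeps growing when the thread is hard tight. The bush tears at 0.30 (17 degrees, 0.36 N m).
- driver: orange-handled screwdriver, 160 mm, lying on the table (bystander)
- minidriver: small black screwdriver, 85 mm, lying on the drone's deck (bystander)
- sparemotor: loose motor can, 44 mm wide, standing on the drone's deck (bystander)
- phone: black phone 150 x 74 x 9 mm on the table (bystander)
- organiser: clear open divided box 200 x 240 x 45 mm (bystander)
- goggles: clear safety glasses (bystander)
- screwcup: steel cup 70 mm wide, 50 mm tall (bystander)

How it is judged:
At the end, for the whole second after the job is handed in: Both nuts' threaded cores have been turned at least 0.95 rad (54 degrees) from where they were found, the only way each can go, and both wings are let go, with no twist left in them (under 0.05 rad) ((value of joint thread_a above 0.95 rad or value of joint thread_a below -0.95 rad) and (value of joint thread_b above 0.95 rad or value of joint thread_b below -0.95 rad) and value of joint cap_a between -0.05 and 0.05 rad and value of joint cap_b between -0.05 and 0.05 rad); the robot touches nothing.
It fails at once if the bush of nut a is torn: its wing is twisted more than 0.30 rad on its core (value of joint cap_a above 0.3 rad or value of joint cap_a below -0.3 rad).
It fails at once if the bush of nut b is torn: its wing is twisted more than 0.30 rad on its core (value of joint cap_b above 0.3 rad or value of joint cap_b below -0.3 rad).
It fails at once if a bystander is moved more than 20 mm (distance of any of driver, minidriver, sparemotor, phone, organiser, goggles, screwcup from where it was at the start of the episode above 0.02 m).
It also fails if it takes over 64 s, if anything falls off the work surface, if the arm or the gripper's body presses on something with over 40 N, if the wrist force passes 120 N, or if a joint passes its speed limit or range.

### The arm

A 6-joint arm with a two-finger parallel gripper is mounted at the origin on the work surface. World frame = base frame: x ahead of the robot, y to its left, z up, the work surface at z = 0. Lengths are in m, angles in rad, forces in N, time in s.
With the tool pointing down it reaches from about 0.25 to 0.725 m from the base axis. Payload 4 kg.
Tool frame: the origin (TCP) lies on the centre line of the jaws, within the pads' length; the fingertips stand 22 mm ahead of it and the grasp point (between the pads) lies 3 mm ahead of it; z points along the fingers, y is the line along which they close (so a half turn about z gives the same grasp; the last joint's range is limited). The gripper opens to 85 mm and grips with 20 to 120 N. Pads are 22 mm wide; open, the fingers measure 114 mm over their backs; the gripper's body (76 mm by 85 mm) begins 54 mm behind the grasp point. The pads swing forward as they close: fully open they stand 13 mm farther back than shut.
Start: joints at [1.262, 0.241, 0.005, 1.335, 0, 1.571], TCP at [0.152, 0.476, 0.253] pointing down, gripper open.
Joint ranges: [-2.72, 2.72], [-1.05, 1.87], [-1.09, 1.28], [-1.99, 2.15], [-1.42, 1.44], [-3.14, 3.14]. Speed limits (rad/s): [2.79, 2.79, 3.14, 3.14, 3.14, 3.14].

### API

Orientations are given as a unit quaternion [x, y, z, w].
In Python, from workcell import bot gives the robot as it stands.
- The arm moves only by the shell command python3 -m inch 'ROWS'. ROWS is JSON, one flat list of numbers, 7 for each row, row after row: the shift along the world's x, y, z in mm, then the turn, a rotation vector about the world's x, y, z in rad, then the opening in per cent of the stroke, from 0 (shut) to 100 (fully open). A call has 1 to 8 rows; each row is the pose to reach, as a shift and turn from the pose commanded when the call began; what a row does not reach only later rows make up. A row lasts 1/12 s, in which the tool goes at most 41.7 mm and 7.16 degrees, less where a joint would pass 70% of its speed; a pose out of reach is approached as far as the arm can. A call with a gripper value outside its range is refused whole. The fingers move at their own pace and stop on an object; the grip force is fixed at half the most. Time passes only in rows, so rows that repeat a pose let the fingers close. It gives the time, the measured TCP pose, the force, the opening and the grip force at its end, in the units of the state.
- bot.get_obs(): the state, without advancing time (a new reading comes with each control period).
- bot.camera(name): name is "scene" or "top"; returns the picture (400x640x3 uint8, blue, green, red); there is no depth.
- bot.camera_info(name): a dict with "intrinsics" (3x3 intrinsics, pixels), "camera_from_world" (4x4, takes a point from world to camera coordinates). Camera axes: x right, y down, z forward; pixel columns grow to the right and rows downward; lengths in m; the calibration is good to about 2 mm. A picture is of the moment at which its call begins. camera_info takes no time and is no camera call.
- bot.job_done(): hands the job in; it is judged then, once.
Trained networks look in the newest picture that a camera, given by its name, has taken for a name from the list of things; names that differ only in an ending like _2 or _b are one class to them, and where a whole thing is asked for, a point or a joint stands for the part that bears it (a point fixed in the world has none). Each returns a list of dicts, best first, with "confidence" (0 to 1); they miss things now and then, are a little off and sometimes report something else, mostly with a low value. They report only what shows in the picture. A call takes as long as a camera call.
- bot.silhouettes(camera, target): "mask" (400x640 bool, what is visible of it) and "uv" ([column, row] in pixels, amid what is visible of it).
- bot.spot_point(camera, target): "uv" ([column, row] in pixels: a listed point, or the origin of a listed thing).
The state is a dict: "clock": time; "joint_pos": joint angles; "joint_vel": joint speeds; "tau": joint torques, N m; "eef_pos": TCP position; "tool_rot": TCP orientation; "ft_force": force on the tool from outside, world axes, zero at the start; "ft_torque": the same for the moment, N m; "grip_width": finger opening in m; "grasp_force": force on a finger pad.
Only numpy, scipy, OpenCV 4.12 (cv2) and the standard library are available. Lean on these libraries where they do the work, as an engineer would, in place of code of your own. Each camera call takes 0.05 s, during which the arm holds its last target. There are 200 camera calls.

## Working session

There is one attempt and no reset: what is moved stays moved. The work goes in short steps, Python scripts to look and compute and a shell command to move; the robot and the scene stay as the last step left them, time stands still between calls to the robot, and variables do not carry over. Pictures are saved under pics/ and viewed, at most 10 in all, crops included, and the job is handed in when it is done.

```bash
mkdir -p pics; cat > h.py <<'E'
import numpy as np,cv2
from workcell import bot
def ray(cam,uv):
    i=bot.camera_info(cam);K=np.array(i["intrinsics"]);T=np.array(i["camera_from_world"])
    d=T[:3,:3].T@np.linalg.inv(K)@np.array([*uv,1.]);return -T[:3,:3].T@T[:3,3],d
def atz(cam,uv,z):
    c,d=ray(cam,uv);return c+d*(z-c[2])/d[2]
E
python3 - <<'E'
from h import *
ims=[]
for c in("scene","top"):
    im=bot.camera(c);cv2.imwrite(f"pics/{c}0.png",im)
    for t in("nut_a","nut_b","drone"):
        for r in bot.spot_point(c,t)[:3]:
            print(c,t,np.round(r["uv"]),round(r["confidence"],2),atz(c,r["uv"],0 if t=="drone" else .135).round(4))
o=bot.get_obs();print(o["clock"],o["eef_pos"],o["tool_rot"],o["ft_force"],o["grip_width"])
E
```

```text
scene nut_a [344. 237.] 0.58 [0.5891 0.1199 0.135 ]
scene nut_a [294. 186.] 0.54 [ 0.5108 -0.0788  0.135 ]
scene nut_b [344. 237.] 0.58 [0.5891 0.1199 0.135 ]
scene nut_b [294. 186.] 0.54 [ 0.5108 -0.0788  0.135 ]
scene drone [319. 240.] 0.74 [0.5597 0.0283 0.    ]
top nut_a [274. 162.] 0.47 [0.5864 0.12   0.135 ]
top nut_a [345. 187.] 0.41 [ 0.5218 -0.0788  0.135 ]
top nut_b [274. 162.] 0.47 [0.5864 0.12   0.135 ]
top nut_b [345. 187.] 0.41 [ 0.5218 -0.0788  0.135 ]
top drone [308. 181.] 0.73 [0.5491 0.0281 0.    ]
0.4 [0.15194378 0.47626537 0.2531319 ] [ 1.53786248e-01  9.88104120e-01 -1.94601977e-04 -3.15899441e-05] [0.37697504 0.03545078 0.1193752 ] 0.08553701791718628
```

View pics/top0.png

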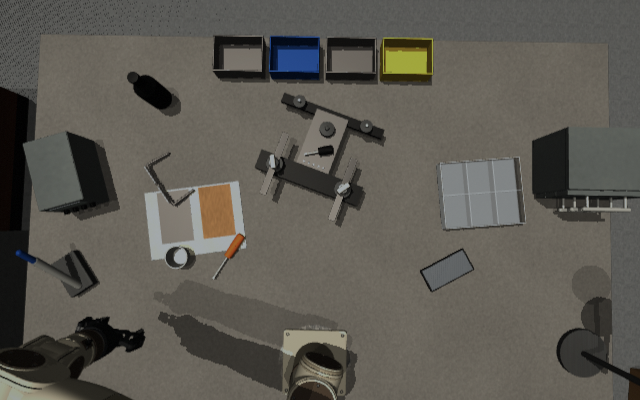

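View pics/scene0.png

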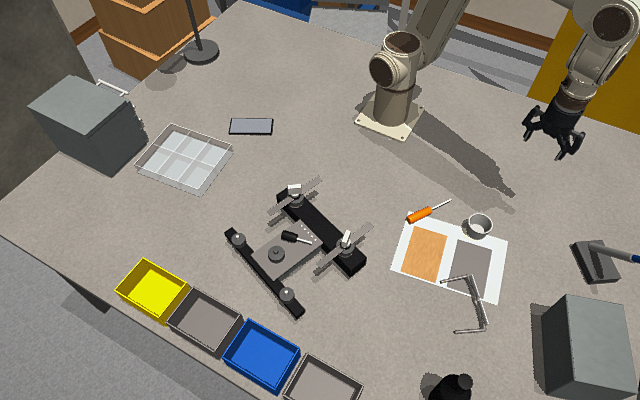

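The top picture shows the drone with nuts at about (274,162) and (345,187). The phone, organiser and cup are well clear of it. I'll zoom in to get the wings' directions.

```bash
python3 - <<'E'
from h import *
t=cv2.imread("pics/top0.png");s=cv2.imread("pics/scene0.png")
f=lambda im,u,v:cv2.resize(im[v-18:v+18,u-24:u+24],(384,288),interpolation=cv2.INTER_CUBIC)
cv2.imwrite("pics/z0.png",np.vstack([np.hstack([f(t,274,162),f(t,345,187)]),np.hstack([f(s,344,237),f(s,294,190)])]))
# project expected wing direction for comparison
for c in("top","scene"):
    i=bot.camera_info(c);K=np.array(i["intrinsics"]);T=np.array(i["camera_from_world"])
    P=lambda p:(lambda q:(K@q/q[2])[:2])(T[:3,:3]@np.array(p)+T[:3,3])
    for n,p in(("a",(.588,.12)),("b",(.517,-.079))):
        for y in(-.34,):
            d=.019*np.array([np.cos(y),np.sin(y)])
            print(c,n,[P([*(np.array(p)+k*d),.150]).round(1) for k in(-1,1)])
E
```

```text
top a [array([271.5, 167.6]), array([276.4, 154.8])]
top b [array([342.9, 194.6]), array([347.7, 181.8])]
scene a [array([349.5, 229.8]), array([338.6, 238.3])]
scene b [array([297.5, 180.4]), array([286.8, 187.7])]
```

View pics/z0.png

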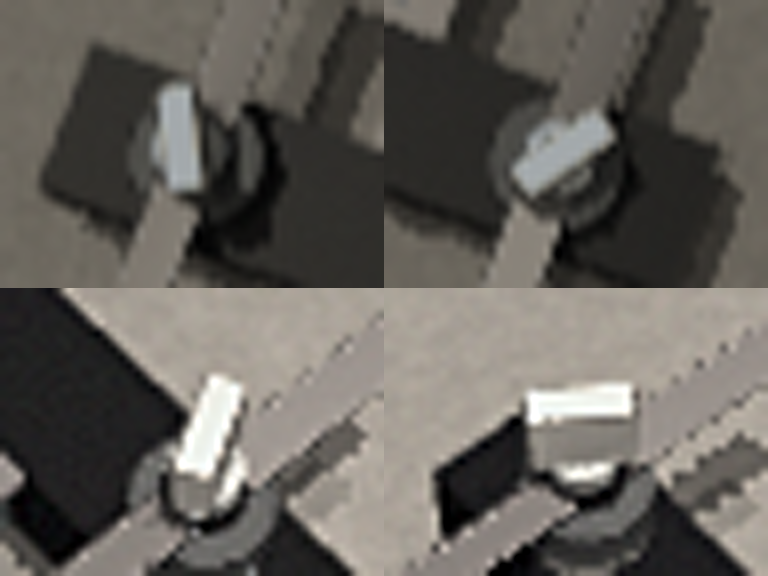

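```bash
python3 - <<'E'
from h import *
from scipy.spatial.transform import Rotation as R
for c,n,p,q in(("top","a",(272,155),(273.25,167.75)),("top","b",(348.5,184.25),(339,191.25)),("scene","a",(344,242.5),(348,230.5)),("scene","b",(288.25,186.25),(301,185.75))):
    A,B=atz(c,p,.15),atz(c,q,.15);d=A-B;print(c,n,((A+B)/2).round(4),np.linalg.norm(d).round(4),"yaw",np.arctan2(d[1],d[0]).round(3))
r=R.from_quat(bot.get_obs()["tool_rot"]).as_matrix();print(r.round(3), bot.get_obs()["joint_pos"])
E
```

```text
top a [0.5875 0.1236 0.15  ] 0.0357 yaw 0.124
top b [ 0.5182 -0.0746  0.15  ] 0.0326 yaw -0.915
scene a [0.5918 0.1276 0.15  ] 0.0369 yaw 0.203
scene b [ 0.5196 -0.0696  0.15  ] 0.035 yaw -1.009
[[-0.953  0.304 -0.   ]
 [ 0.304  0.953 -0.   ]
 [ 0.    -0.    -1.   ]] [1.26197048e+00 2.40805743e-01 4.81248648e-03 1.33519736e+00
 2.56309168e-06 1.57076843e+00]
```

```bash
python3 -m inch '[33,-26,0,0,0,0.1,100, 66,-53,0,0,0,0.2,100, 99,-80,0,0,0,0.3,100, 132,-106,0,0,0,0.4,100, 164,-132,0,0,0,0.46,100, 197,-159,0,0,0,0.46,100, 229,-185,0,0,0,0.46,100, 262,-211,0,0,0,0.46,100]'; python3 -c "
from h import *;o=bot.get_obs();print(o['eef_pos'],o['joint_pos'].round(3) if hasattr(o['joint_pos'],'round') else o['joint_pos'],o['clock'])"
```

```text
clock: 1.07
eef_pos: [0.4107, 0.2673, 0.2536]
tool_rot: [-0.076, 0.997, 0.0, 0.0]
ft_force: [0.8, 0.9, 0.9]
grip_width: 0.085
grasp_force: 0.0
[0.4107357  0.26729902 0.2535816 ] [ 0.577  0.22  -0.021  1.329  0.     0.426] 1.0667
```

```bash
python3 -m inch '[30,-24,0,0,0,0,100, 60,-48,0,0,0,0,100, 90,-72,0,0,0,0,100, 120,-96,0,0,0,0,100, 150,-120,0,0,0,0,100, 175,-142,-20,0,0,0,100, 175,-142,-50,0,0,0,70, 175,-142,-50,0,0,0,60]'; python3 - <<'E'
from h import *
o=bot.get_obs();print(o["eef_pos"])
f=lambda im,u,v:cv2.resize(im[v-37:v+38,u-50:u+50],(400,300),interpolation=cv2.INTER_CUBIC)
a=bot.camera("top");b=bot.camera("scene");cv2.imwrite("pics/top1.png",a);cv2.imwrite("pics/scene1.png",b)
cv2.imwrite("pics/z1.png",np.hstack([f(a,274,162),f(b,344,225)]))
E
```

```text
clock: 1.73
eef_pos: [0.5824, 0.1243, 0.1968]
tool_rot: [-0.074, 0.997, -0.001, -0.005]
ft_force: [-1.8, -0.8, -1.3]
grip_width: 0.0639
grasp_force: 0.0
[0.58244342 0.12430024 0.19679494]
```

View pics/z1.png

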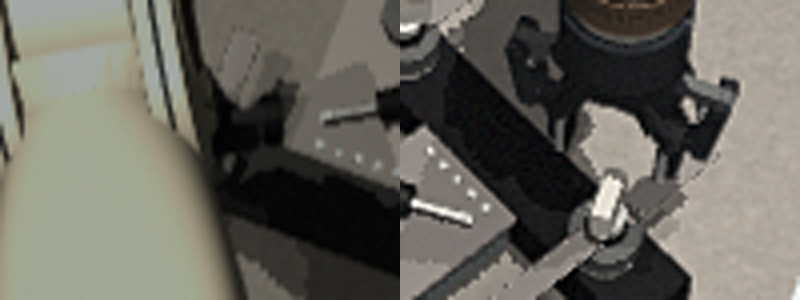

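The nut sits at roughly the middle between the jaws in the scene view, so I'll descend and narrow the jaws in steps.

```bash
python3 -m inch '[0,0,-20,0,0,0,50, 0,0,-40,0,0,0,50, 0,0,-57,0,0,0,50, 0,0,-57,0,0,0,40, 0,0,-57,0,0,0,30, 0,0,-57,0,0,0,27, 0,0,-57,0,0,0,27, 0,0,-57,0,0,0,27]'; python3 - <<'E'
from h import *
o=bot.get_obs();print(o["eef_pos"],o["ft_force"],o["ft_torque"])
f=lambda im,u,v:cv2.resize(im[v-30:v+30,u-40:u+40],(800,600),interpolation=cv2.INTER_CUBIC)
b=bot.camera("scene")
cv2.imwrite("pics/z2.png",f(b,344,228))
E
```

```text
clock: 2.5
eef_pos: [0.5855, 0.1274, 0.1483]
tool_rot: [-0.076, 0.997, 0.0, 0.002]
ft_force: [0.5, -0.1, -0.6]
grip_width: 0.023
grasp_force: 0.0
[0.58545931 0.12736745 0.14830819] [ 0.51609256 -0.08233752 -0.63862166] [-0.0021511   0.0446118  -0.03886402]
```

View pics/z2.png

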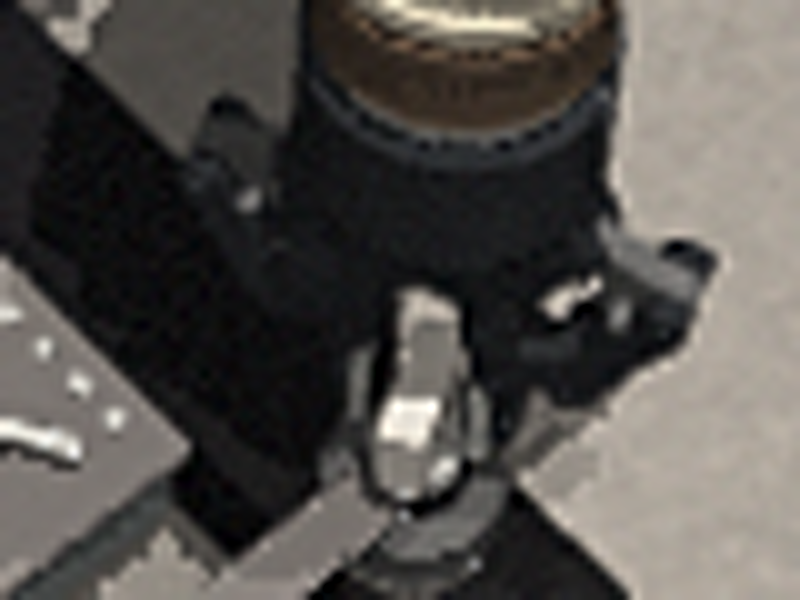

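The jaws straddle wing a with a gap on both sides (wing at about (420,400) in the crop). I'll close in stages.

```bash
python3 -m inch '[0,0,0,0,0,0,20, 0,0,0,0,0,0,19, 0,0,0,0,0,0,18, 0,0,0,0,0,0,18]'; python3 -c "
from h import *;o=bot.get_obs();print(o['eef_pos'],o['ft_force'],o['ft_torque'],o['tau'][5])"
python3 -m inch '[0,0,0,0,0,0,14, 0,0,0,0,0,0,12, 0,0,0,0,0,0,10, 0,0,0,0,0,0,10]'; python3 -c "
from h import *;o=bot.get_obs();print(o['eef_pos'],o['ft_force'],o['ft_torque'],o['tau'][5])"
```

```text
clock: 2.88
eef_pos: [0.5845, 0.1268, 0.1463]
tool_rot: [-0.075, 0.997, -0.0, -0.0]
ft_force: [-0.3, 0.1, -0.2]
grip_width: 0.0153
grasp_force: 0.0
[0.58447926 0.12681546 0.14631317] [-0.33024116  0.06073962 -0.15448077] [-0.00956283  0.03647465 -0.0260815 ] 0.0001447566819479107
clock: 3.22
eef_pos: [0.5845, 0.1264, 0.1465]
tool_rot: [-0.075, 0.997, -0.0, 0.0]
ft_force: [-0.8, -3.3, 4.0]
grip_width: 0.0131
grasp_force: 60.2
[0.58447861 0.12636784 0.14648957] [-0.81242611 -3.29487339  3.96616348] [-0.61760441  0.21556185  0.00768298] -0.004859168693656102
```

Gripped with almost no twist. The TCP is about 4 mm short of the axis along the wing, so I'll shift it, regrip, then try +0.12 rad.

```bash
python3 -m inch '[0,0,0,0,0,0,22, 2,0,0,0,0,0,22, 4,0.5,0,0,0,0,20, 4,0.5,0,0,0,0,14, 4,0.5,0,0,0,0,10, 4,0.5,0,0,0,0,10]'
python3 -m inch '[0,0,0,0,0,0.03,10, 0,0,0,0,0,0.06,10, 0,0,0,0,0,0.09,10, 0,0,0,0,0,0.12,10, 0,0,0,0,0,0.12,10, 0,0,0,0,0,0.12,10]'; python3 -c "
from h import *;o=bot.get_obs();print(o['eef_pos'],o['ft_force'],o['ft_torque'],o['tau'][5])"
```

```text
clock: 3.72
eef_pos: [0.589, 0.127, 0.1463]
tool_rot: [-0.075, 0.997, -0.0, 0.0]
ft_force: [1.1, -2.4, 0.8]
grip_width: 0.0131
grasp_force: 60.1
clock: 4.22
eef_pos: [0.5889, 0.127, 0.1464]
tool_rot: [-0.135, 0.991, -0.0, 0.0]
ft_force: [1.9, -2.3, -0.2]
grip_width: 0.013
grasp_force: 60.1
[0.58894466 0.12703492 0.14637131] [ 1.93750248 -2.34036236 -0.16000747] [-0.63511064 -0.40175199 -0.1234622 ] -0.1452935580164194
```

```bash
python3 -m inch '[0,0,0,0,0,0.03,10, 0,0,0,0,0,0.06,10, 0,0,0,0,0,0.08,10, 0,0,0,0,0,0.08,10]'; python3 -c "
from h import *;o=bot.get_obs();print(o['eef_pos'],o['ft_force'],o['ft_torque'],o['tau'][5])"
```

```text
clock: 4.55
eef_pos: [0.5889, 0.127, 0.1464]
tool_rot: [-0.174, 0.985, -0.0, 0.0]
ft_force: [3.0, -4.4, -0.1]
grip_width: 0.0128
grasp_force: 60.0
[0.58894082 0.12699825 0.14635666] [ 3.04626287 -4.42212397 -0.08942682] [-0.77403721 -0.52349776 -0.23682126] -0.32823381945490837
```

Torque grew from 0.12 to 0.24 N m, so nut a is left-handed. I'll reverse.

```bash
python3 -m inch '[0,0,0,0,0,-0.08,10, 0,0,0,0,0,-0.16,10, 0,0,0,0,0,-0.24,10, 0,0,0,0,0,-0.30,10, 0,0,0,0,0,-0.34,10, 0,0,0,0,0,-0.34,10]'; python3 -c "
from h import *;o=bot.get_obs();print(o['ft_force'],o['ft_torque'],o['tau'][5])"; python3 -m inch '[0,0,0,0,0,-0.03,10, 0,0,0,0,0,-0.06,10, 0,0,0,0,0,-0.08,10, 0,0,0,0,0,-0.08,10]'; python3 -c "
from h import *;o=bot.get_obs();print(o['ft_force'],o['ft_torque'],o['tau'][5])"
```

```text
clock: 5.05
eef_pos: [0.5889, 0.1271, 0.1463]
tool_rot: [-0.005, 1.0, -0.0, 0.0]
ft_force: [3.1, -4.9, -0.3]
grip_width: 0.0132
grasp_force: 60.0
[ 3.12346326 -4.90721429 -0.27195752] [-0.83592654 -0.66643811  0.01596868] 0.41271583177149296
clock: 5.38
eef_pos: [0.5889, 0.1272, 0.1464]
tool_rot: [0.034, 0.999, -0.0, 0.0]
ft_force: [3.1, -3.4, -1.2]
grip_width: 0.0129
grasp_force: 59.9
[ 3.05704514 -3.41508111 -1.17234345] [-0.74699447 -0.60359535  0.11997643] 0.2488794643431902
```

```bash
for i in 1 2; do python3 -m inch '[0,0,0,0,0,0,10, 0,0,0,0,0,0,10]' >/dev/null; python3 -c "
from h import *;o=bot.get_obs();print(o['ft_force'],o['ft_torque'],o['tau'][5])";done; python3 -m inch '[0,0,0,0,0,-0.03,10, 0,0,0,0,0,-0.05,10, 0,0,0,0,0,-0.05,10, 0,0,0,0,0,-0.05,10]'; python3 -c "
from h import *;o=bot.get_obs();print(o['ft_force'],o['ft_torque'],o['tau'][5])"
```

```text
[ 4.01101798 -2.96732893  0.04466199] [-0.68572876 -0.63182561  0.13383376] 0.11751771904528141
[ 3.34168396 -4.30304538 -1.18971333] [-0.76074064 -0.59168371  0.09972492] 0.11695717228576541
clock: 6.05
eef_pos: [0.5889, 0.1272, 0.1464]
tool_rot: [0.059, 0.998, -0.0, 0.0]
ft_force: [3.5, -4.9, -1.6]
grip_width: 0.0131
grasp_force: 59.9
[ 3.48253806 -4.85151327 -1.61480382] [-0.7515825  -0.74491569  0.16619892] 0.12844379525631666
```

Torque levels off at 0.12 N m, so the thread is turning. I'll continue to about -1.3 rad.

```bash
python3 -m inch '[0,0,0,0,0,-0.08,10, 0,0,0,0,0,-0.16,10, 0,0,0,0,0,-0.24,10, 0,0,0,0,0,-0.32,10, 0,0,0,0,0,-0.4,10, 0,0,0,0,0,-0.47,10, 0,0,0,0,0,-0.52,10, 0,0,0,0,0,-0.52,10]'; python3 -c "
from h import *;o=bot.get_obs();print(o['ft_force'],o['ft_torque'],o['tau'][5])"
```

```text
clock: 6.72
eef_pos: [0.589, 0.1274, 0.1463]
tool_rot: [0.314, 0.949, 0.0, 0.001]
ft_force: [4.1, -2.9, -0.8]
grip_width: 0.013
grasp_force: 59.9
[ 4.13716906 -2.87277792 -0.83782192] [-0.66522409 -0.83600238  0.08063517] 0.4834076575934887
```

```bash
python3 -m inch '[0,0,0,0,0,0,10,0,0,0,0,0,0,10,0,0,0,0,0,0,10]'>/dev/null;python3 -c "
from h import *;o=bot.get_obs();print(o['ft_force'],o['ft_torque'],o['tau'][5])"; python3 -m inch '[0,0,0,0,0,-0.08,10, 0,0,0,0,0,-0.16,10, 0,0,0,0,0,-0.24,10, 0,0,0,0,0,-0.32,10, 0,0,0,0,0,-0.4,10, 0,0,0,0,0,-0.47,10, 0,0,0,0,0,-0.52,10, 0,0,0,0,0,-0.52,10]';  python3 -m inch '[0,0,0,0,0,0,10,0,0,0,0,0,0,10,0,0,0,0,0,0,10]'>/dev/null;python3 -c "
from h import *;o=bot.get_obs();print(o['ft_force'],o['ft_torque'],o['tau'][5])"
```

```text
[ 3.25586063 -3.07235809 -0.34164279] [-0.68744292 -0.80252655  0.11321207] 0.11571378679946065
clock: 7.63
eef_pos: [0.5893, 0.1276, 0.1464]
tool_rot: [0.547, 0.837, 0.001, 0.001]
ft_force: [4.9, -3.4, -1.4]
grip_width: 0.0132
grasp_force: 59.8
[ 3.7215836  -3.05858043 -1.28422915] [-0.57851782 -1.0467056   0.10848684] 0.11855551041662693
```

Nut a's core is at about -1.2 rad. I'll untwist, let go, lift and go over nut b.

```bash
python3 -m inch '[0,0,0,0,0,0.1,10, 0,0,0,0,0,0.1,30, 0,0,0,0,0,0.1,60, 0,0,0,0,0,0.1,60, 0,0,30,0,0,0.1,60, 0,0,60,0,0,0.1,60, -10,-28,60,0,0,0.15,60, -20,-57,60,0,0,0.2,60]'; python3 -m inch '[-12,-34,0,0,0,0,60, -24,-68,0,0,0,0,60, -36,-102,0,0,0,0,60, -50,-142,0,0,0,0,60, -50,-142,0,0,0,0,60, -50,-142,0,0,0,0,60]'; python3 - <<'E'
from h import *
o=bot.get_obs();print(o["eef_pos"])
f=lambda im,u,v:cv2.resize(im[v-30:v+30,u-40:u+40],(400,300),interpolation=cv2.INTER_CUBIC)
b=bot.camera("scene");cv2.imwrite("pics/scene3.png",b)
cv2.imwrite("pics/z3.png",np.hstack([f(b,294,182),f(b,344,228)]))
E
```

```text
clock: 8.55
eef_pos: [0.5697, 0.072, 0.2087]
tool_rot: [0.459, 0.889, 0.002, 0.002]
ft_force: [-0.2, -0.7, -0.5]
grip_width: 0.0511
grasp_force: 0.0
clock: 9.05
eef_pos: [0.5175, -0.0731, 0.2066]
tool_rot: [0.463, 0.886, 0.0, -0.0]
ft_force: [0.6, 0.0, -0.4]
grip_width: 0.0513
grasp_force: 0.0
[ 0.51752722 -0.07306436  0.2065538 ]
```

View pics/z3.png

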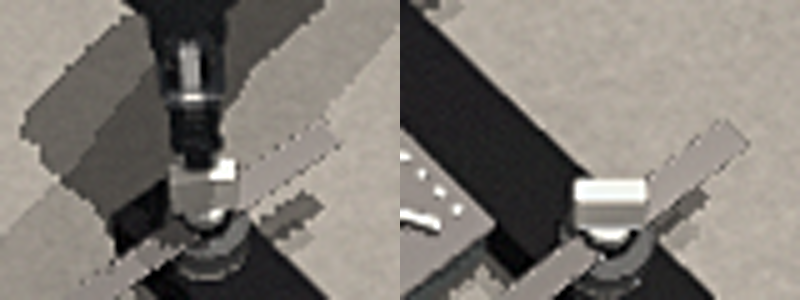

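Wing a has clearly turned and is free, and the gripper is over wing b. I'll descend onto b.

```bash
python3 -m inch '[1.5,2,-20,0,0,0.01,55, 1.5,2,-40,0,0,0.01,50, 1.5,2,-60,0,0,0.01,45, 1.5,2,-60,0,0,0.01,35, 1.5,2,-60,0,0,0.01,30, 1.5,2,-60,0,0,0.01,27, 1.5,2,-60,0,0,0.01,22, 1.5,2,-60,0,0,0.01,22]'; python3 -m inch '[0,0,0,0,0,0,20, 0,0,0,0,0,0,18, 0,0,0,0,0,0,18]';python3 -m inch '[0,0,0,0,0,0,14, 0,0,0,0,0,0,12, 0,0,0,0,0,0,10, 0,0,0,0,0,0,10, 0,0,0,0,0,0,10]'; python3 -c "
from h import *;o=bot.get_obs();print(o['eef_pos'],o['ft_force'],o['ft_torque'],o['tau'][5])"
```

```text
clock: 9.77
eef_pos: [0.5209, -0.0693, 0.1476]
tool_rot: [0.457, 0.89, 0.0, 0.001]
ft_force: [0.1, -0.9, 0.2]
grip_width: 0.0185
grasp_force: 0.0
clock: 10.02
eef_pos: [0.5197, -0.0702, 0.1469]
tool_rot: [0.457, 0.889, -0.0, 0.0]
ft_force: [-3.8, -2.6, 2.6]
grip_width: 0.0153
grasp_force: 2.0
clock: 10.43
eef_pos: [0.5192, -0.0705, 0.1471]
tool_rot: [0.457, 0.889, -0.001, 0.0]
ft_force: [-5.2, -2.8, 7.0]
grip_width: 0.013
grasp_force: 60.2
[ 0.51920657 -0.0705478   0.14708252] [-5.23657267 -2.78766782  6.95016537] [-0.64642152  1.11936646  0.05674803] 0.00793188315583393
```

Nut b is gripped with almost no twist. It should have the ordinary thread, so I'll try + gently.

```bash
python3 -m inch '[0,0,0,0,0,0.05,10, 0,0,0,0,0,0.1,10, 0,0,0,0,0,0.15,10, 0,0,0,0,0,0.15,10, 0,0,0,0,0,0.15,10, 0,0,0,0,0,0.15,10, 0,0,0,0,0,0.15,10]'; python3 -c "
from h import *;o=bot.get_obs();print(o['ft_force'],o['ft_torque'],o['tau'][5])"
python3 -m inch '[0,0,0,0,0,0.03,10, 0,0,0,0,0,0.06,10, 0,0,0,0,0,0.06,10, 0,0,0,0,0,0.06,10, 0,0,0,0,0,0.06,10, 0,0,0,0,0,0.06,10]'; python3 -c "
from h import *;o=bot.get_obs();print(o['ft_force'],o['ft_torque'],o['tau'][5])"
```

```text
clock: 11.02
eef_pos: [0.5192, -0.0706, 0.1471]
tool_rot: [0.39, 0.921, -0.001, -0.0]
ft_force: [-5.5, -3.6, 6.7]
grip_width: 0.0128
grasp_force: 60.3
[-5.45559561 -3.63738774  6.72663328] [-0.64427166  1.13778208 -0.11246741] -0.11849785689264536
clock: 11.52
eef_pos: [0.5192, -0.0706, 0.1471]
tool_rot: [0.362, 0.932, -0.001, -0.0]
ft_force: [-4.9, -2.8, 7.2]
grip_width: 0.013
grasp_force: 60.3
[-4.86665117 -2.78297838  7.17580092] [-0.61738742  1.14167229 -0.09994908] -0.12009680271148682
```

Torque stays flat at 0.12 N m, so + loosens nut b. I'll carry on to about +1.3 rad.

```bash
for i in 1; do python3 -m inch '[0,0,0,0,0,0.08,10, 0,0,0,0,0,0.16,10, 0,0,0,0,0,0.24,10, 0,0,0,0,0,0.32,10, 0,0,0,0,0,0.4,10, 0,0,0,0,0,0.48,10, 0,0,0,0,0,0.55,10, 0,0,0,0,0,0.55,10]'; done; python3 -c "
from h import *;o=bot.get_obs();print(o['ft_force'],o['ft_torque'],o['tau'][5])"; python3 -m inch '[0,0,0,0,0,0.08,10, 0,0,0,0,0,0.16,10, 0,0,0,0,0,0.24,10, 0,0,0,0,0,0.32,10, 0,0,0,0,0,0.4,10, 0,0,0,0,0,0.48,10, 0,0,0,0,0,0.55,10, 0,0,0,0,0,0.55,10]'; python3 -m inch '[0,0,0,0,0,0,10,0,0,0,0,0,0,10,0,0,0,0,0,0,10]';python3 -c "
from h import *;o=bot.get_obs();print(o['ft_force'],o['ft_torque'],o['tau'][5])"
```

```text
clock: 12.18
eef_pos: [0.5191, -0.0707, 0.1471]
tool_rot: [0.094, 0.996, -0.001, -0.0]
ft_force: [-6.0, -2.9, 6.5]
grip_width: 0.0132
grasp_force: 60.3
[-6.03936927 -2.870181    6.46603805] [-0.60418633  1.23414444 -0.13462214] -0.565046388655901
clock: 12.85
eef_pos: [0.5191, -0.0708, 0.1471]
tool_rot: [-0.18, 0.984, -0.001, -0.001]
ft_force: [-5.1, -3.8, 7.3]
grip_width: 0.0129
grasp_force: 60.3
clock: 13.1
eef_pos: [0.5191, -0.0708, 0.1471]
tool_rot: [-0.179, 0.984, -0.001, -0.001]
ft_force: [-6.0, -4.8, 7.0]
grip_width: 0.0131
grasp_force: 60.3
[-6.028247  -4.7531588  7.0094364] [-0.69077305  1.18802982 -0.16325621] -0.11656563263386488
```

```bash
python3 -m inch '[0,0,0,0,0,-0.1,10, 0,0,0,0,0,-0.1,30, 0,0,0,0,0,-0.1,60, 0,0,0,0,0,-0.1,60, 0,0,30,0,0,-0.1,60, 0,0,65,0,0,-0.1,60, -30,0,95,0,0,-0.1,60, -60,0,120,0,0,-0.1,60]'; python3 -m inch '[-40,0,0,0,0,0,60, -80,0,20,0,0,0,60, -100,0,20,0,0,0,60, -100,0,20,0,0,0,60,-100,0,20,0,0,0,60,-100,0,20,0,0,0,60]'; python3 - <<'E'
from h import *
im=bot.camera("top")
f=lambda im,u,v:cv2.resize(im[v-37:v+37,u-50:u+50],(400,300),interpolation=cv2.INTER_CUBIC)
b=bot.camera("scene")
cv2.imwrite("pics/z4.png",np.vstack([np.hstack([f(im,274,162),f(im,345,187)]),np.hstack([f(b,344,237),f(b,294,190)])]))
E
```

```text
clock: 13.77
eef_pos: [0.4612, -0.0694, 0.2678]
tool_rot: [-0.131, 0.991, -0.0, 0.001]
ft_force: [0.3, -0.6, 0.1]
grip_width: 0.0511
grasp_force: 0.0
clock: 14.27
eef_pos: [0.3609, -0.0696, 0.2865]
tool_rot: [-0.131, 0.991, -0.0, 0.001]
ft_force: [-0.7, -0.4, -0.1]
grip_width: 0.051
grasp_force: 0.0
```

View pics/z4.png

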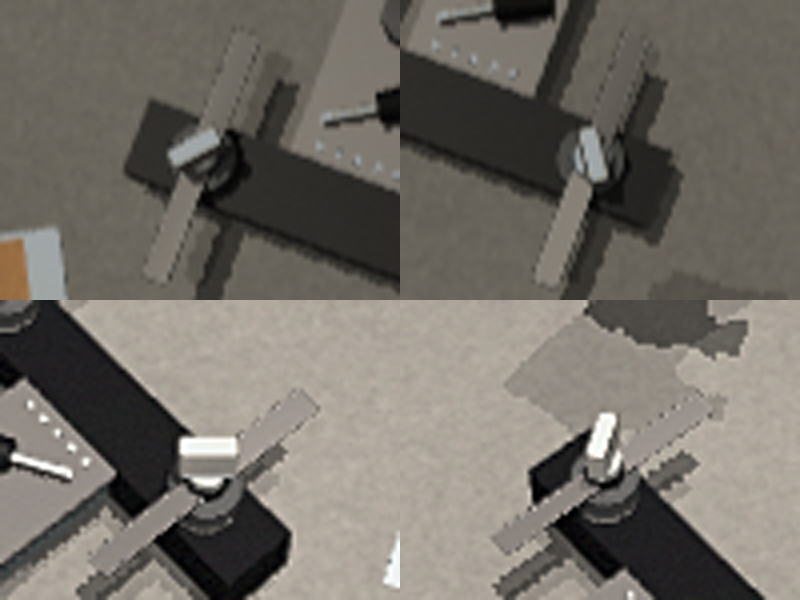

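Both wings have turned about 1.2 rad (a clockwise, b anticlockwise) and stand free. I'll hand in.

```bash
python3 -c "
from workcell import bot;print(bot.job_done())"
```

```text
the job is handed in; nothing more can be done
None
```

Both wing nuts are loosened and let go: nut a (left-hand thread) turned about 1.2 rad clockwise and nut b (ordinary thread) about 1.2 rad anticlockwise. The job was handed in about 14 s into the 64 s limit; no verdict was returned.

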